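Tare the clay scale through its shuttered well

ROBOT

A 6-joint arm with a two-finger parallel gripper is mounted at the origin on the work surface. World frame = base frame: x ahead of the robot, y to its left, z up, the work surface at z = 0. Lengths are in m, angles in degrees, forces in N, time in s.
With the tool pointing down it reaches from about 0.3 to 0.75 m from the base axis. Payload 8.5 kg.
Tool frame: the origin (TCP) lies between the finger pads; the fingertips stand env.finger_overhang ahead of it and the grasp point (between the pads) lies 2 mm behind it (env.finger_overhang is the distance from the TCP to the fingertips, in m); z points along the fingers, y is the line along which they close (so a half turn about z gives the same grasp; the last joint's range is limited). The gripper opens to 85 mm and grips with 20 to 120 N. Pads are 22 mm wide; open, the fingers measure 114 mm over their backs; the gripper's body (76 mm by 85 mm) begins 54 mm behind the grasp point. The pads swing forward as they close: fully open they stand 13 mm farther back than shut.
Start: joints at [63.008, 21.807, 74.336, -0, 83.858, -12.336], TCP at [0.139, 0.532, 0.248] pointing down, gripper open.
Joint ranges: [-178.18, 178.18], [-50.72, 133.34], [12.68, 142.11], [-81.47, 261.47], [9.98, 163.14], [-165.26, 165.26]. Speed limits (degrees/s): [136.94, 136.94, 180, 180, 180, 180].

INTERFACE

Orientations are given as a 3x3 rotation matrix whose columns are the frame's x, y, z axes.
In Python, from rig import env gives the robot as it stands. The module is installed in compiled form; this text tells all that it offers.
- The arm moves only by the tool jog_arm, never from a script. Its arguments are lists of equal length, an entry for each row: "hand": the finger opening in m, from 0 to 0.0854; "travel": the shift along the world's x, y, z in m, a list of three; "yaw": the turn about the world's z in rad. A call has exactly 5 rows; each row shifts and turns the commanded pose from where the row before left it; what a row does not reach is not made up. A row lasts 1/8 s, in which the tool goes at most 62.5 mm and 10.7 degrees, less where a joint would pass 70% of its speed; a pose out of reach is approached as far as the arm can. A call is refused whole if a number of a shift passes 0.0625 or a number of a turn 0.188, either way. A call with a gripper value outside its range is refused whole. The fingers move at their own pace and stop on an object; "grip_force" is the grip in N (left out, the last holds). Time passes only in rows, so rows that do not move let the fingers close, or fill a call up. It gives the time, the measured TCP pose, the force, the opening and the grip force at its end, in the units of the state.
- env.observe(): the state, without advancing time (a new reading comes with each control period).
- env.get_image(name): name is "scene" or "top" or "wrist"; returns the picture (400x640x3 uint8, red, green, blue); there is no depth.
- env.calibration(name): a dict with "fx", "fy", "cx", "cy" (pixels), "position" and "rotation" of the camera in the world; the wrist camera has in their place "hand_eye" (4x4, takes a point from camera to tool coordinates, whose origin is the TCP and whose axes are the flange's). Camera axes: x right, y down, z forward; pixel columns grow to the right and rows downward; lengths in m; the calibration is good to about 2 mm. A picture is of the moment at which its call begins: read the wrist's pose just before it. calibration takes no time and is no camera call.
- env.close_job(): hands the job in; it is judged then, once.
The state is a dict: "time_s": time; "q": joint angles; "qvel": joint speeds; "joint_efforts": joint torques, N m; "position": TCP position; "tool_rot": TCP orientation; "ft_force": force on the tool from outside, world axes, zero at the start; "wrist_torque": the same for the moment, N m; "grip_width": finger opening in m; "gripper_force": force on a finger pad.
Only numpy, scipy, OpenCV 4.12 (cv2) and the standard library are available. Lean on these libraries where they do the work, as an engineer would, in place of code of your own. Each camera call takes 0.05 s, during which the arm holds its last target. There are 200 camera calls.

TASK

Tare the studio scale with the empty bowl left standing on its pan: with closed fingertips push the dust shutter on the key panel fully open by its upright rib, press the sunken tare key in the uncovered well right down and keep it down for about a second, then push the shutter fully closed again. Grasp and lift nothing, leave the bowl and everything else on the bench where they are, and do not press the raised power key at the other end of the panel.

Things in the scene. Friction and masses are not known exactly. Their poses are not given: they have to be found in the camera images.
- scale: Grey bench scale 280 (x) x 300 (y) mm, fixed to the bench. Origin: centre of its underside, z up; x runs from its key panel (robot side) to its pan, y to the left along the panel. Key panel: x -140 to -50 mm, flat top 50 mm above the bench; on it, at x = -95 mm, the shuttered well (y = 35 mm), a flat blank display and the power key (y = -115 mm). Pan: steel, behind the panel, top at 64 mm.
- well (a point): Centre of the mouth of the round tare well, level with the panel top (50 mm above the bench). Diameter 48 mm, straight walls, 32 mm deep. The tare key, a flat black disc 28 mm across, stands in the middle with its top 16 mm below the mouth. Closed fingertips fit in. Axes as the scale's.
- tare (a joint): Travel of the sunken tare key, m: 0 up, 0.006 fully down at its stop. It is sprung and comes up again by itself; it takes about 2 N to start and 5 N to hold at the stop. It counts as pressed beyond 0.0045.
- shutter (a joint): Travel of the aluminium dust shutter, m: 0 closed (centred over the well), 0.070 fully open (slid along the scale's +y). Needs about 2 N, stays where left, end stop at both ends; starts closed or up to 15 mm open. Plate 60 x 60 x 3 mm, its upper face 4 mm above the panel top, between two guide rails 5 mm high along y, 34.5 mm to either side of the well's centre.
- rib (a point): Centre of the top edge of the upright rib across the middle of the shutter, 20 mm above the panel top (70 mm above the bench); moves with the shutter. The rib is 40 mm long (scale's x), 6 mm thick (y) and rises 16 mm from the plate. Push it from its -y side to open, from its +y side to close. Axes as the scale's.
- power (a joint): Travel of the raised power key, m: 0 up, 0.005 down; sprung. Not to be pressed.
- power_top (a point): Centre of the top of the raised power key, a black disc 22 mm across standing 6 mm above the panel at the -y end. Not to be pressed.
- bowl: Empty white bowl, 116 mm across the rim, 48 mm high, loose on the scale's pan (rim 112 mm above the bench). Origin: centre of its underside. It stays where it is.
- pinch_pot: Grey clay pinch pot, 76 mm wide, 55 mm high, on the bench beside the power-key end (-y end) of the scale. Loose; to be left alone. Origin: centre of its underside.
- glaze_jar: Glass jar with a white cap, 64 mm across, 85 mm high, on the bench beside the other (+y) end of the scale. Loose; to be left alone. Origin: centre of its underside.
- glaze_brush: Brush, 170 mm long, lying on the bench in front of the scale, between it and the robot. Loose; to be left alone.
- rolling_pin: Wooden rolling pin, 300 mm long, 52 mm thick, lying on the bench on the left (+y). Loose; to be left alone. Origin: centre of its underside.
- batten: Flat wooden batten 340 x 35 x 10 mm lying on the bench on the right (-y). Loose; to be left alone. Origin: centre of its underside.
- clay_lump: Lump of grey clay, 92 mm wide, 60 mm high, at the near right of the bench, beside the robot, or where the blue mug is said to be (the two may be swapped). Loose; to be left alone. Origin: centre of its underside.
- water_cup: Blue mug, 72 mm wide, 80 mm high, at the near left of the bench, beside the robot, or where the clay lump is said to be (the two may be swapped). Loose; to be left alone. Origin: centre of its underside.
Things that resemble listed ones, but are neither listed nor needed, are in the scene too. What is shaped like the bowl but pink or purple is not meant.

How it is judged (in metres and radians):
On the way, in this order (a step that is already met when the one before it is completed fails the run):
1. the shutter is pushed open (value of joint shutter above 0.06 m), for 0.1 s.
2. the tare key is pressed down and kept down, with the shutter open (value of joint tare above 0.0045 m and value of joint shutter above 0.05 m), for 0.5 s.
3. the shutter is pushed closed over the released key (value of joint shutter below 0.005 m and value of joint tare below 0.001 m), for 0.1 s.
At the end, for the whole second after the job is handed in: The shutter is closed to within 5 mm of its stop, the tare key and the power key are up, and the bowl stands at rest upright on the pan within 10 mm of where it was (all of step 3 and value of joint power below 0.001 m and distance of bowl from where it was at the start of the episode below 0.01 m and angle between bowl's own z axis and vertical below 0.1 rad and linear speed of bowl below 0.02 m/s); the robot touches nothing.
It fails at once if the power key is pressed (more than 3 mm) (value of joint power above 0.003 m).
It fails at once if the bowl is lifted, tipped or shifted more than 15 mm (distance of bowl from where it was at the start of the episode above 0.015 m or angle between bowl's own z axis and vertical above 0.25 rad).
It fails at once if another thing on the bench is lifted or shifted more than 25 mm (distance of any of pinch_pot, glaze_jar, glaze_brush, rolling_pin, batten, clay_lump, water_cup from where it was at the start of the episode above 0.025 m).
It also fails if it takes over 64 s, if anything falls off the work surface, if the arm or the gripper's body presses on something with over 40 N, if the wrist force passes 120 N, or if a joint passes its speed limit or range.

## Working session

There is one attempt and no reset: what is moved stays moved. The work goes in short steps, Python scripts to look and compute and a tool call to move; the robot and the scene stay as the last step left them, time stands still between calls to the robot, and variables do not carry over. Pictures are saved under pics/ and viewed, at most 10 in all, crops included, and the job is handed in when it is done.

Besides the shell and the picture viewer there is one more tool, called after ">>>" as name(argument=value, ...) on one line, values as JSON. jog_arm: Moves the arm, as the interface text tells. Its arguments: {"type":"object","properties":{"hand":{"type":"array"},"travel":{"type":"array"},"yaw":{"type":"array"},"grip_force":{"type":"number"}},"required":["hand","travel","yaw"]}

```bash
mkdir -p pics
python3 - <<'E'
from rig import env
import cv2,numpy as np
s=env.observe();print(s['time_s'],s['position'],s['tool_rot'],env.finger_overhang,s['grip_width'])
for n in("top","scene"):
    im=env.get_image(n);cv2.imwrite(f"pics/{n}0.png",im[:,:,::-1]);np.save(f"{n}0.npy",im)
    print(n,env.calibration(n))
print(env.calibration("wrist"))
E
```

```text
0.0 [0.13903802 0.5318509  0.24770456] [[-9.67452122e-01  2.53053177e-01 -6.93480984e-04]
 [ 2.53053904e-01  9.67451277e-01 -1.32219241e-03]
 [ 3.36324073e-04 -1.45464593e-03 -9.99998885e-01]] 0.017 0.08573431625942161
top {'fx': 482.2591109172715, 'fy': 482.2591109172715, 'cx': 318.6719877742002, 'cy': 200.46797133385712, 'position': array([0.27532835, 0.00424682, 1.5168976 ]), 'rotation': array([[-0.01575883, -0.98584495,  0.16691733],
       [-0.99983744,  0.01407448, -0.01126916],
       [ 0.00876037, -0.16706778, -0.98590649]])}
scene {'fx': 423.4443899807601, 'fy': 423.4443899807601, 'cx': 322.8300411127787, 'cy': 194.5708662630198, 'position': array([ 1.69383345, -0.07236913,  0.81628178]), 'rotation': array([[ 0.05725392,  0.52869749, -0.84687718],
       [ 0.99806954, -0.00986277,  0.06131819],
       [ 0.02406622, -0.84875302, -0.52824154]])}
{'fx': 312.59268836348815, 'fy': 312.59268836348815, 'cx': 317.9908117352913, 'cy': 197.3355780129069, 'hand_eye': array([[-5.09746993e-04, -9.55571741e-01, -2.94758187e-01,
         7.40614856e-02],
       [ 9.99999807e-01, -3.82059108e-04, -4.90781981e-04,
        -8.54274184e-05],
       [ 3.56362342e-04, -2.94758380e-01,  9.55571751e-01,
        -1.24752263e-01],
       [ 0.00000000e+00,  0.00000000e+00,  0.00000000e+00,
         1.00000000e+00]])}
```

View pics/top0.png

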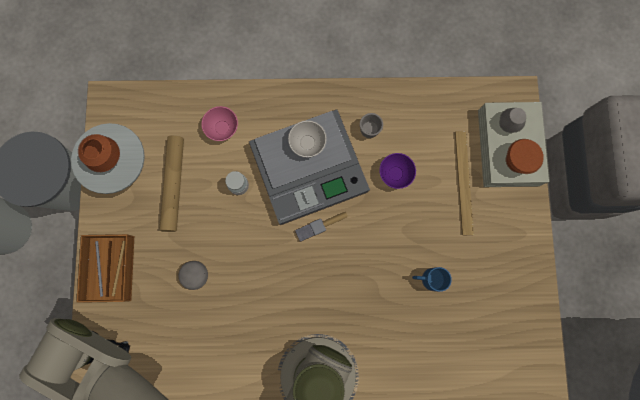

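View pics/scene0.png

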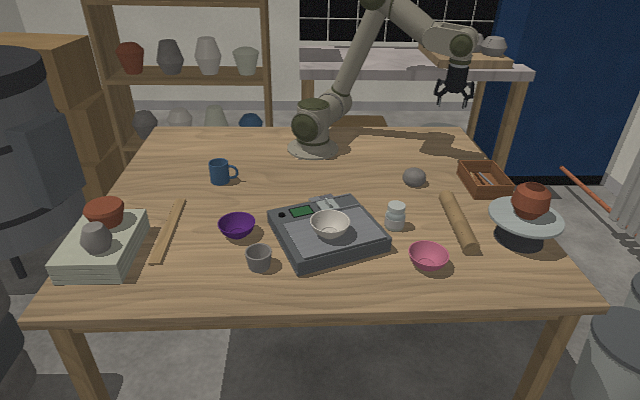

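The top view shows one scale, centred near (308,166), with the white bowl on its pan at (307,140). The pink bowl (219,124) and the purple bowl (397,171) are lookalikes and not meant. The shutter is near (306,198), the display near (334,187) and the power key near (354,181). I'll confirm with one enlarged crop and measure.

```bash
cat > h.py <<'E'
import numpy as np,cv2
from rig import env
def ray(n,uv,z,s=None):
    c=env.calibration(n)
    if n=="wrist":
        T=np.eye(4);T[:3,:3]=s['tool_rot'];T[:3,3]=s['position'];T=T@c['hand_eye'];p,R=T[:3,3],T[:3,:3]
    else:p,R=c['position'],c['rotation']
    d=R@np.array([(uv[0]-c['cx'])/c['fx'],(uv[1]-c['cy'])/c['fy'],1]);return p+d*(z-p[2])/d[2]
E
python3 - <<'E'
from h import *
im=np.load("top0.npy")[100:235,235:385]
cv2.imwrite("pics/c1.png",cv2.resize(im[:,:,::-1],None,fx=5,fy=4.4 if 0 else 4.4*0+4.4,interpolation=cv2.INTER_CUBIC) if 0 else cv2.resize(im[:,:,::-1],None,fx=4.4,fy=4.4,interpolation=cv2.INTER_CUBIC))
full=np.load("top0.npy")
hsv=cv2.cvtColor(full,cv2.COLOR_RGB2HSV)
m=cv2.inRange(hsv,(50,80,30),(80,255,255));m[:, :300]=0;m[:,:]*=1
cs,_=cv2.findContours(m[150:220],cv2.RETR_EXTERNAL,cv2.CHAIN_APPROX_NONE)
c=max(cs,key=cv2.contourArea)+[0,150];r=cv2.minAreaRect(c);print(r)
b=cv2.boxPoints(r);P=np.array([ray("top",p,.05) for p in b]);print(P,P.mean(0))
E
```

```text
((333.75860595703125, 187.3965606689453), (15.412712097167969, 21.540658950805664), 68.19859313964844)
[[ 0.57464347 -0.0202274   0.05      ]
 [ 0.59917388 -0.08290584  0.05      ]
 [ 0.55359371 -0.09957929  0.05      ]
 [ 0.5293292  -0.0371566   0.05      ]] [ 0.56418507 -0.05996729  0.05      ]
```

View pics/c1.png

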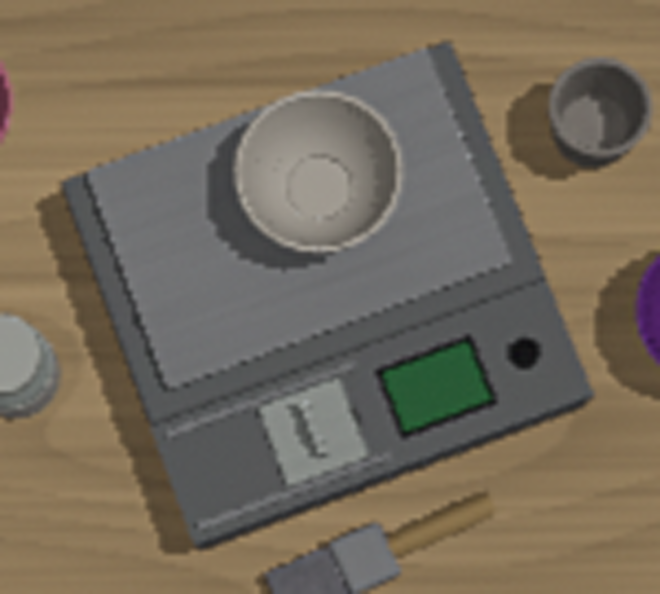

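The crop (4.4x, offset 235,100) shows the right scale. In crop pixels, the plate corners are (262,408), (340,378), (368,457) and (285,485), the power key is (523,352), and the near panel edge runs (200,545) to (592,398). The rails run (168,434) to (355,365) and (200,527) to (390,457).

Run:
```python
from h import *
f=lambda u,v,z:ray("top",(235+(u+.5)/4.4-.5,100+(v+.5)/4.4-.5),z)
a=lambda p,q:np.degrees(np.arctan2(*( -(q-p)[:2]*[-1,1] )))if 0 else np.degrees(np.arctan2(-(p-q)[0],(p-q)[1]))
K=f(523,352,.056);pl=np.array([f(*p,.054) for p in((262,408),(340,378),(368,457),(285,485))])
print("K",K,"plate",pl.mean(0),[np.linalg.norm(pl[i]-pl[i-1]) for i in range(4)])
e=[("near",f(197,545,.05),f(592,398,.05)),("r1",f(168,434,.055),f(355,365,.055)),("r2",f(200,527,.055),f(390,457,.055)),("bound",f(155,422,.05),f(540,280,.05)),("K-pl",pl.mean(0),K)]
for n,p,q in e:print(n,p,q,np.linalg.norm(p-q),a(p,q))
t=np.radians(a(e[0][1],e[0][2]));X=np.array([np.cos(t),np.sin(t)]);Y=np.array([-X[1],X[0]])
w=K[:2]+.15*Y;print("yaw",np.degrees(t),"well",w,"shutter",(pl.mean(0)[:2]-w)@np.c_[X,Y])
print("disp pred", "well-disp",(w-np.array([.5642,-.05997]))@np.c_[X,Y])
```

```text
K [ 0.58662845 -0.12127851  0.056     ] plate [0.53200564 0.02664184 0.054     ] [np.float64(0.05697748651577947), np.float64(0.05871231278522106), np.float64(0.05957845758414525), np.float64(0.06113876605181142)]
near [0.45403148 0.10874284 0.05      ] [ 0.55413394 -0.16950595  0.05      ] 0.2957074340262409 19.786643021645503
r1 [0.53176161 0.1284658  0.055     ] [ 0.57914539 -0.00290207  0.055     ] 0.13965221372571296 19.83413965353001
r2 [0.46595555 0.10628009 0.055     ] [ 0.51325757 -0.02637668  0.055     ] 0.1408378506201901 19.62493811034284
bound [0.54131724 0.13800642 0.05      ] [ 0.64002792 -0.1353433   0.05      ] 0.29062668241916695 19.855411271899634
K-pl [0.53200564 0.02664184 0.054     ] [ 0.58662845 -0.12127851  0.056     ] 0.15769617071254696 20.267765236504477
yaw 19.786643021645503 well [0.53585066 0.01986544] shutter [-0.00132408  0.00767793]
disp pred well-disp [0.0003502  0.08471871]
```

Yaw is 19.8°. The panel width is 0.296 m and the rails are 69 mm apart, both as specified. The well is at about (0.535, 0.020) and the shutter is about 8 mm open. Next I move above it with closed fingers and the camera side facing away from the bowl.

>>> jog_arm(hand=[0,0,0,0,0], travel=[[0.027,-0.0357,-0.003],[0.027,-0.0357,-0.003],[0.027,-0.0357,-0.003],[0.027,-0.0357,-0.003],[0.027,-0.0357,-0.003]], yaw=[0.04,0.04,0.04,0.04,0.04], grip_force=40)

```text
time_s: 0.72
position: [0.2747, 0.3523, 0.2331]
tool_rot: [[-0.999, 0.054, -0.0], [0.054, 0.999, -0.0], [0.0, -0.0, -1.0]]
ft_force: [0.6, 0.7, -0.1]
grip_width: 0.0001
gripper_force: 0.0
```

>>> jog_arm(hand=[0,0,0,0,0], travel=[[0.027,-0.0357,-0.003],[0.027,-0.0357,-0.003],[0.027,-0.0357,-0.003],[0.027,-0.0357,-0.003],[0.027,-0.0357,-0.003]], yaw=[0.04,0.04,0.04,0.04,0.04])

```text
time_s: 1.35
position: [0.4098, 0.1738, 0.2181]
tool_rot: [[-0.989, -0.145, -0.0], [-0.145, 0.989, 0.0], [0.0, 0.0, -1.0]]
ft_force: [-0.2, -0.2, 0.3]
grip_width: -0.0002
gripper_force: 0.0
```

>>> jog_arm(hand=[0,0,0,0,0], travel=[[0.027,-0.0357,-0.003],[0.027,-0.0357,-0.003],[0.027,-0.0357,-0.003],[0.027,-0.0357,-0.003],[0.027,-0.0357,-0.003]], yaw=[0.04,0.04,0.04,0.04,0.04])

```text
time_s: 1.98
position: [0.5448, -0.0047, 0.2029]
tool_rot: [[-0.941, -0.339, -0.001], [-0.339, 0.941, 0.0], [0.0, 0.0, -1.0]]
ft_force: [-0.2, -0.2, -0.1]
grip_width: 0.0003
gripper_force: 0.0
```

>>> jog_arm(hand=[0,0,0,0,0], travel=[[0,0,0],[0,0,0],[0,0,0],[0,0,0],[0,0,0]], yaw=[0,0,0,0,0])

```text
time_s: 2.6
position: [0.544, -0.003, 0.2035]
tool_rot: [[-0.941, -0.338, 0.0], [-0.338, 0.941, -0.0], [-0.0, -0.0, -1.0]]
ft_force: [-0.8, -0.4, 0.7]
grip_width: -0.0001
gripper_force: 0.0
```

Run:
```python
from h import *
import pickle
s=env.observe();im=env.get_image("wrist");pickle.dump((s,im),open("w1.pkl","wb"))
print(s['time_s'],s['position'],s['tool_rot'],s['q'],s['ft_force'])
cv2.imwrite("pics/w1.png",cv2.resize(im[:,:,::-1],(800,500)))
```

```text
2.6 [ 0.54397586 -0.00298401  0.20350147] [[-9.41154232e-01 -3.37977321e-01  2.04488476e-04]
 [-3.37977333e-01  9.41154250e-01 -2.68268463e-05]
 [-1.83388332e-04 -9.43606696e-05 -9.99999979e-01]] [-1.27889337e+01  2.33070004e+01  7.97104753e+01  1.12351891e-03
  7.69707583e+01 -1.22542877e+02] [-0.80795145 -0.42005008  0.65711714]
```

View pics/w1.png

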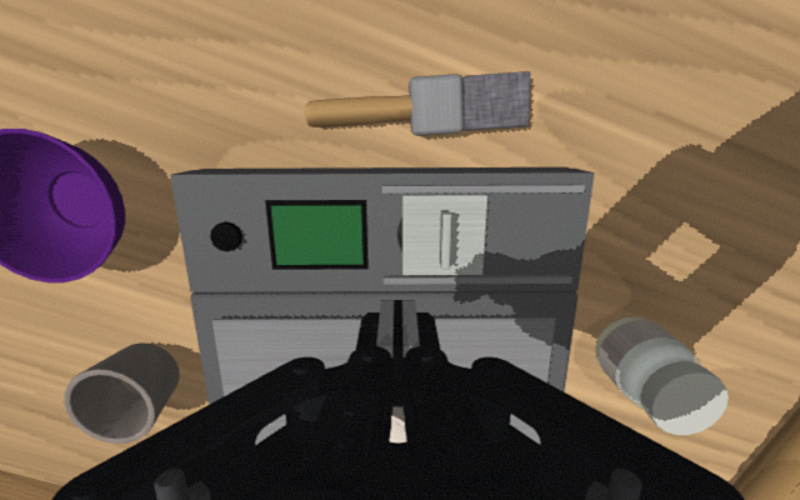

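The wrist view (shown at 1.25x) has the scale aligned with the image. The plate spans (403–487, 195–275), the rib top runs (446,210) to (446,268), the power key is (227,236), and the panel's near corners are (173,174) and (592,172). The edge of the well just shows at (399,236), left of the plate.

Run:
```python
from h import *
import pickle
s,im=pickle.load(open("w1.pkl","rb"))
f=lambda u,v,z:ray("wrist",((u+.5)/1.25-.5,(v+.5)/1.25-.5),z,s)
X=s['tool_rot'][:2,0]*-1;Y=s['tool_rot'][:2,1];B=np.c_[X,Y]
sc=lambda p:(p[:2]-s['position'][:2])@B
K=f(226,236,.056);w=sc(K)+[0,.15];W=s['position'][:2]+B@w
print("K",sc(K),"well rel tool",w,W)
for n,p in dict(nearL=(173,174,.05),nearR=(592,172,.05),r1a=(383,189,.055),r1b=(585,188,.055),r2a=(384,281,.055),r2b=(583,280,.055),p1=(403,195,.054),p2=(487,195,.054),p3=(486,275,.054),p4=(403,275,.054),ribN=(446,210,.07),ribF=(446,268,.07),wellL=(398,236,.05)).items():
    print(n,(sc(f(*p))-w).round(4))
t=np.load("top0.npy");b=ray("top",(235+318/4.4,100+172/4.4),.112);print("bowl rim c",b,(b[:2]-W)@B)
```

```text
K [ 0.00143186 -0.12498927] well rel tool [0.00143186 0.02501073] [0.5368704  0.02103888]
nearL [-0.0437 -0.1842]
nearR [-0.045   0.1108]
r1a [-0.0338 -0.0361]
r1b [-0.0345  0.1051]
r2a [ 0.0354 -0.0361]
r2b [0.0346 0.1133]
p1 [-0.0294 -0.0221]
p2 [-0.0294  0.0372]
p3 [0.031  0.0405]
p4 [ 0.031  -0.0219]
ribN [-0.022   0.0067]
ribF [0.0195 0.0082]
wellL [ 0.0017 -0.0256]
bowl rim c [0.70160697 0.01964186 0.112     ] [ 0.15457036 -0.05699204]
```

The measurements agree to about 2 mm: well edge at -25.6 mm, rails at ±34.5 mm, rib at y≈+8 mm. The bowl is 155 mm away. I descend on the rib's -y side and push.

>>> jog_arm(hand=[0,0,0,0,0], travel=[[0,0,-0.03],[0,0,-0.03],[0,0,-0.03],[0,0,-0.03],[0,0,-0.0075]], yaw=[0,0,0,0,0])

```text
time_s: 3.28
position: [0.5434, -0.0032, 0.0745]
tool_rot: [[-0.941, -0.337, -0.003], [-0.337, 0.941, 0.001], [0.003, 0.002, -1.0]]
ft_force: [0.1, -0.3, 0.3]
grip_width: -0.0
gripper_force: 0.0
```

>>> jog_arm(hand=[0,0,0,0,0], travel=[[-0.0027,0.0075,0],[-0.0027,0.0075,0],[-0.0027,0.0075,0],[-0.0027,0.0075,0],[-0.0027,0.0075,0]], yaw=[0,0,0,0,0])

```text
time_s: 3.9
position: [0.5309, 0.0345, 0.0764]
tool_rot: [[-0.941, -0.337, 0.002], [-0.337, 0.941, -0.0], [-0.001, -0.001, -1.0]]
ft_force: [0.4, -2.7, 3.3]
grip_width: 0.0004
gripper_force: 1.8
```

>>> jog_arm(hand=[0,0,0,0,0], travel=[[-0.0027,0.0075,0],[-0.0027,0.0075,0],[-0.0027,0.0075,0],[-0.0027,0.0075,0],[-0.0007,0.0019,0]], yaw=[0,0,0,0,0])

```text
time_s: 4.53
position: [0.5189, 0.0666, 0.0758]
tool_rot: [[-0.941, -0.338, -0.0], [-0.338, 0.941, 0.0], [0.0, 0.0, -1.0]]
ft_force: [1.1, -1.8, 3.3]
grip_width: -0.0001
gripper_force: 1.5
```

>>> jog_arm(hand=[0,0,0,0,0], travel=[[-0.0007,0.0019,0],[-0.0007,0.0019,0],[0,0,0],[0,0,0],[0,0,0]], yaw=[0,0,0,0,0])

```text
time_s: 5.15
position: [0.5176, 0.0698, 0.0757]
tool_rot: [[-0.941, -0.337, -0.001], [-0.337, 0.941, 0.0], [0.0, 0.0, -1.0]]
ft_force: [0.5, -1.4, 1.2]
grip_width: -0.0004
gripper_force: 0.8
```

>>> jog_arm(hand=[0,0,0,0,0], travel=[[-0.0007,0.0019,0],[-0.0007,0.0019,0],[0,0,0],[0,0,0],[0,0,0]], yaw=[0,0,0,0,0])

```text
time_s: 5.78
position: [0.5173, 0.0711, 0.0759]
tool_rot: [[-0.941, -0.338, 0.002], [-0.338, 0.941, -0.005], [-0.0, -0.005, -1.0]]
ft_force: [3.6, -17.4, -0.6]
grip_width: 0.0001
gripper_force: 7.8
```

>>> jog_arm(hand=[0,0,0,0,0], travel=[[-0.0007,0.0019,0],[0,0,0],[0,0,0],[0,0,0],[0,0,0]], yaw=[0,0,0,0,0])

```text
time_s: 6.4
position: [0.5172, 0.0715, 0.0759]
tool_rot: [[-0.941, -0.338, 0.003], [-0.338, 0.941, -0.007], [-0.0, -0.008, -1.0]]
ft_force: [4.3, -26.9, -2.6]
grip_width: 0.0001
gripper_force: 11.7
```

The shutter is at its end stop: the force rose to 27 N and the rib works out at about 70 mm. Next I back off, rise over the well and look.

>>> jog_arm(hand=[0,0,0,0,0], travel=[[0.0034,-0.0094,0],[0.001,-0.0028,0.03],[0.0055,-0.0144,0.03],[0.0055,-0.0144,0.03],[0.0055,-0.0145,0.03]], yaw=[0,0,0,0,0])

```text
time_s: 7.02
position: [0.5361, 0.02, 0.1964]
tool_rot: [[-0.941, -0.338, -0.002], [-0.338, 0.941, 0.001], [0.001, 0.001, -1.0]]
ft_force: [0.1, 0.2, -0.2]
grip_width: 0.0002
gripper_force: 0.0
```

>>> jog_arm(hand=[0,0,0,0,0], travel=[[0,0,0],[0,0,0],[0,0,0],[0,0,0],[0,0,0]], yaw=[0,0,0,0,0])

```text
time_s: 7.65
position: [0.5364, 0.0202, 0.1955]
tool_rot: [[-0.941, -0.338, -0.001], [-0.338, 0.941, 0.0], [0.0, 0.0, -1.0]]
ft_force: [0.1, 0.5, -0.4]
grip_width: 0.0001
gripper_force: 0.0
```

Run:
```python
from h import *
import pickle
s=env.observe();im=env.get_image("wrist");pickle.dump((s,im),open("w2.pkl","wb"))
print(s['time_s'],s['position'],s['ft_force'])
cv2.imwrite("pics/w2.png",cv2.resize(im[:,:,::-1],(800,500)))
```

```text
7.65 [0.53643611 0.02016615 0.19552593] [ 0.07054482  0.51353402 -0.42551915]
```

View pics/w2.png

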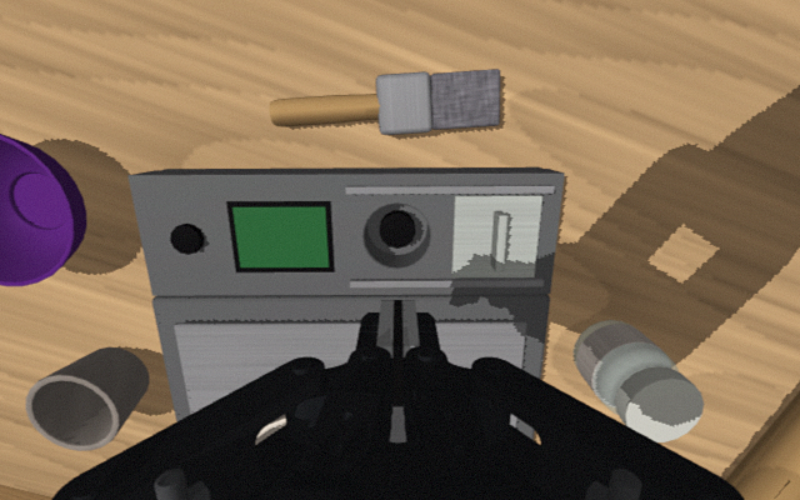

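The shutter is open with its rib top at about (497,240), the well mouth is centred at (397,236) spanning x 364–430, and the key disc is at (397,229). I'll check the centre in numbers.

Run:
```python
from h import *
import pickle
s,im=pickle.load(open("w2.pkl","rb"))
f=lambda u,v,z:ray("wrist",((u+.5)/1.25-.5,(v+.5)/1.25-.5),z,s)
B=np.c_[-s['tool_rot'][:2,0],s['tool_rot'][:2,1]]
for p in((397,236,.05),(364,236,.05),(430,236,.05),(397,204,.05),(397,269,.05),(398,229,.034),(497,240,.07),(540,235,.054)):print(p,((f(*p)[:2]-s['position'][:2])@B).round(4))
```

```text
(397, 236, 0.05) [ 0.0008 -0.0012]
(364, 236, 0.05) [ 0.0008 -0.0249]
(430, 236, 0.05) [0.0008 0.0224]
(397, 204, 0.05) [-0.0224 -0.0012]
(397, 269, 0.05) [ 0.026  -0.0013]
(398, 229, 0.034) [-0.0002 -0.0005]
(497, 240, 0.07) [-0.0019  0.0655]
(540, 235, 0.054) [-0.001   0.0998]
```

>>> jog_arm(hand=[0,0,0,0,0], travel=[[0.0003,-0.0008,-0.04],[0,0,-0.04],[0,0,-0.035],[0,0,-0.017],[0,0,-0.008]], yaw=[0,0,0,0,0])

```text
time_s: 8.32
position: [0.5366, 0.0192, 0.055]
tool_rot: [[-0.941, -0.337, -0.001], [-0.337, 0.941, 0.0], [0.001, 0.001, -1.0]]
ft_force: [-1.4, -0.5, -0.6]
grip_width: -0.0004
gripper_force: 0.0
```

>>> jog_arm(hand=[0,0,0,0,0], travel=[[0,0,-0.002],[0,0,-0.002],[0,0,-0.002],[0,0,-0.002],[0,0,-0.001]], yaw=[0,0,0,0,0])

```text
time_s: 8.95
position: [0.5372, 0.0192, 0.0471]
tool_rot: [[-0.941, -0.337, 0.001], [-0.337, 0.941, -0.0], [-0.001, -0.001, -1.0]]
ft_force: [0.3, -0.6, 4.2]
grip_width: 0.0
gripper_force: 1.8
```

>>> jog_arm(hand=[0,0,0,0,0], travel=[[0,0,-0.001],[0,0,-0.001],[0,0,0],[0,0,0],[0,0,0]], yaw=[0,0,0,0,0])

```text
time_s: 9.57
position: [0.5372, 0.0191, 0.0451]
tool_rot: [[-0.941, -0.337, 0.001], [-0.337, 0.941, -0.0], [-0.001, -0.0, -1.0]]
ft_force: [-0.1, 0.2, 5.2]
grip_width: -0.0002
gripper_force: 2.6
```

Almost at the stop. I go down slightly more and hold.

>>> jog_arm(hand=[0,0,0,0,0], travel=[[0,0,-0.001],[0,0,-0.001],[0,0,0],[0,0,0],[0,0,0]], yaw=[0,0,0,0,0])

```text
time_s: 10.2
position: [0.5373, 0.0191, 0.0448]
tool_rot: [[-0.941, -0.338, 0.002], [-0.338, 0.941, -0.001], [-0.002, -0.001, -1.0]]
ft_force: [-5.2, 1.8, 22.7]
grip_width: -0.0003
gripper_force: 11.6
```

>>> jog_arm(hand=[0,0,0,0,0], travel=[[0,0,0],[0,0,0],[0,0,0],[0,0,0],[0,0,0]], yaw=[0,0,0,0,0])

```text
time_s: 10.82
position: [0.5373, 0.0191, 0.0447]
tool_rot: [[-0.941, -0.338, 0.002], [-0.338, 0.941, -0.001], [-0.002, -0.001, -1.0]]
ft_force: [-4.4, -0.3, 23.0]
grip_width: 0.0001
gripper_force: 11.6
```

The key is at its stop (23 N) and has been held for over a second. I lift straight out, cross to the rib's +y side and descend.

>>> jog_arm(hand=[0,0,0,0,0], travel=[[0,0,0.03],[0,0,0.05],[-0.0112,0.0312,0],[-0.0112,0.0312,0],[-0.0112,0.0312,0]], yaw=[0,0,0,0,0])

```text
time_s: 11.45
position: [0.5024, 0.1136, 0.1224]
tool_rot: [[-0.941, -0.337, -0.001], [-0.337, 0.941, -0.0], [0.001, 0.0, -1.0]]
ft_force: [0.4, -0.8, 1.1]
grip_width: -0.0001
gripper_force: 0.0
```

>>> jog_arm(hand=[0,0,0,0,0], travel=[[0,0,0],[0,0,-0.015],[0,0,-0.015],[0,0,-0.012],[0,0,-0.005]], yaw=[0,0,0,0,0])

```text
time_s: 12.08
position: [0.5032, 0.1124, 0.075]
tool_rot: [[-0.941, -0.337, -0.001], [-0.337, 0.942, -0.0], [0.001, 0.0, -1.0]]
ft_force: [-0.0, 0.6, 0.6]
grip_width: -0.0001
gripper_force: 0.0
```

>>> jog_arm(hand=[0,0,0,0,0], travel=[[0.0027,-0.0075,0.001],[0.0027,-0.0075,0],[0.0027,-0.0075,0],[0.0027,-0.0075,0],[0.0027,-0.0075,0]], yaw=[0,0,0,0,0])

```text
time_s: 12.7
position: [0.5172, 0.0748, 0.0771]
tool_rot: [[-0.941, -0.337, 0.001], [-0.337, 0.941, 0.0], [-0.001, -0.0, -1.0]]
ft_force: [1.3, 1.8, 2.1]
grip_width: -0.0001
gripper_force: 1.4
```

>>> jog_arm(hand=[0,0,0,0,0], travel=[[0.0027,-0.0075,0],[0.0027,-0.0075,0],[0.0027,-0.0075,0],[0.0027,-0.0075,0],[0.0027,-0.0075,0]], yaw=[0,0,0,0,0])

```text
time_s: 13.32
position: [0.5304, 0.0373, 0.0768]
tool_rot: [[-0.941, -0.337, 0.0], [-0.337, 0.941, 0.0], [-0.0, 0.0, -1.0]]
ft_force: [0.8, 3.1, 3.4]
grip_width: 0.0002
gripper_force: 1.6
```

>>> jog_arm(hand=[0,0,0,0,0], travel=[[0.0007,-0.0019,0],[0.0007,-0.0019,0],[0,0,0],[0,0,0],[0,0,0]], yaw=[0,0,0,0,0])

```text
time_s: 13.95
position: [0.5314, 0.0344, 0.0768]
tool_rot: [[-0.941, -0.338, -0.001], [-0.338, 0.941, 0.001], [0.0, 0.001, -1.0]]
ft_force: [0.5, 6.0, 2.9]
grip_width: -0.0003
gripper_force: 2.9
```

>>> jog_arm(hand=[0,0,0,0,0], travel=[[0.0007,-0.0019,0],[0.0007,-0.0019,0],[0,0,0],[0,0,0],[0,0,0]], yaw=[0,0,0,0,0])

```text
time_s: 14.58
position: [0.5316, 0.0334, 0.0767]
tool_rot: [[-0.941, -0.338, -0.003], [-0.338, 0.941, 0.006], [0.001, 0.006, -1.0]]
ft_force: [-3.9, 22.1, 7.2]
grip_width: 0.0001
gripper_force: 11.4
```

The shutter is at the closed stop (22 N). I back off, rise and check.

>>> jog_arm(hand=[0,0,0,0,0], travel=[[-0.004,0.0113,0],[0,0,0.02],[0,0,0.03],[0,0,0.04],[0,0,0.04]], yaw=[0,0,0,0,0])

```text
time_s: 15.2
position: [0.5287, 0.0411, 0.2077]
tool_rot: [[-0.941, -0.337, -0.001], [-0.337, 0.941, -0.001], [0.001, -0.001, -1.0]]
ft_force: [0.2, 0.7, 0.3]
grip_width: -0.0002
gripper_force: 0.0
```

>>> jog_arm(hand=[0,0,0,0,0], travel=[[0,0,0],[0,0,0],[0,0,0],[0,0,0],[0,0,0]], yaw=[0,0,0,0,0])

```text
time_s: 15.82
position: [0.529, 0.0415, 0.2064]
tool_rot: [[-0.941, -0.337, -0.001], [-0.337, 0.941, 0.0], [0.001, 0.0, -1.0]]
ft_force: [0.3, -0.3, 0.3]
grip_width: -0.0001
gripper_force: 0.0
```

Run:
```python
from h import *
import pickle
s=env.observe();im=env.get_image("wrist");pickle.dump((s,im),open("w3.pkl","wb"))
print(s['time_s'],s['position'],s['ft_force'])
cv2.imwrite("pics/w3.png",cv2.resize(im[:,:,::-1],(800,500)))
```

```text
15.825 [0.52898002 0.04146241 0.20639729] [ 0.25869815 -0.2566866   0.26562969]
```

View pics/w3.png

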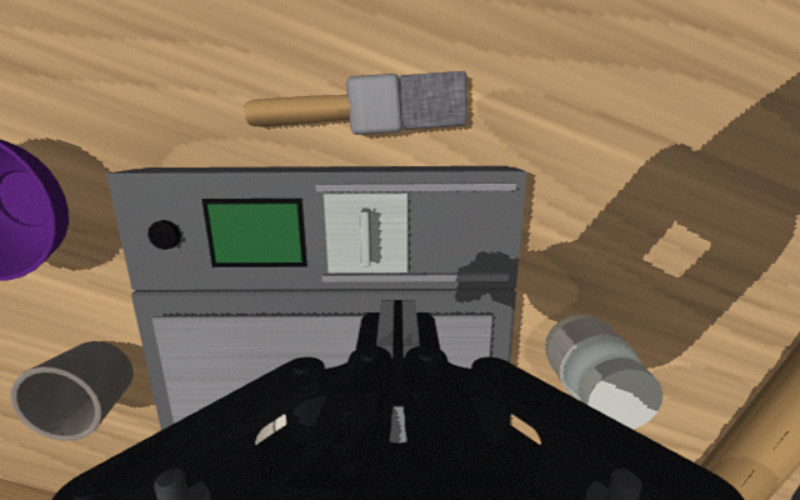

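The picture shows the shutter closed (plate 325–408, rib at 366). The well is covered, and the power key, brush, jar and pot are undisturbed. The arm is clear, so I hand in.

```bash
python3 -c "
from rig import env
print(env.close_job())"
```

```text
the job is handed in; nothing more can be done
None
```

I pushed the shutter to its open stop, held the tare key at its stop for over a second, pushed the shutter back to its closed stop and handed the job in at about 16 s; the judge's result was not shown, and I did not re-photograph the bowl after moving.

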